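Fit the battery pack and hold the bayonet collar home

ROBOT

A 6-joint arm with a two-finger parallel gripper is mounted at the origin on the work surface. World frame = base frame: x ahead of the robot, y to its left, z up, the work surface at z = 0. Lengths are in mm, angles in rad, forces in N, time in s.
With the tool pointing down it reaches from about 325 to 900 mm from the base axis. Payload 6.1 kg.
Tool frame: the origin (TCP) lies between the finger pads; the fingertips stand 25 mm ahead of it and the grasp point (between the pads) lies 6 mm ahead of it; z points along the fingers, y is the line along which they close (so a half turn about z gives the same grasp; the last joint's range is limited). The gripper opens to 87 mm and grips with 3 to 60 N. Pads are 19 mm wide; open, the fingers measure 117 mm over their backs; the gripper's body (75 mm by 190 mm) begins 51 mm behind the grasp point.
Start: joints at [1.112, 0.22, 1.526, -0, 1.395, -0.126], TCP at [204.18, 590.7, 247.538] pointing down, gripper open.
Joint ranges: [-2.98, 2.98], [-0.91, 2.08], [0.09, 2.57], [-1.24, 4.39], [0.2, 2.65], [-2.68, 2.68]. Speed limits (rad/s): [2.57, 2.57, 3.01, 3.14, 3.14, 3.14].

INTERFACE

Orientations are given as a unit quaternion [w, x, y, z].
In Python, from rig import manip gives the robot as it stands.
- The arm moves only by the shell command python3 -m pendant 'ROWS' [FORCE]. ROWS is JSON, a list of rows, each an object with "translation": the shift along the tool's x, y, z in m, a list of three; "turn": the turn, a rotation vector about the tool's x, y, z in rad, a list of three; "fingers": the gripper's target within -1 to 1 (shut at 1, half-way at 0, fully open at -1). A call has 1 to 20 rows; each row is the pose to reach, as a shift and turn from the pose commanded when the call began, along the tool's axes at that moment; what a row does not reach only later rows make up. A row lasts 1/12 s, in which the tool goes at most 41.7 mm and 7.16 degrees, less where a joint would pass 70% of its speed; a pose out of reach is approached as far as the arm can. A call with a gripper value outside its range is refused whole. The fingers move at their own pace and stop on an object; FORCE is the grip in N (left out, the last holds). Time passes only in rows, so rows that repeat a pose let the fingers close. It gives the time, the measured TCP pose, the force, the opening and the grip force at its end, in the units of the state.
- manip.get_obs(): the state, without advancing time (a new reading comes with each control period).
- manip.grab_frame(name): name is "scene" or "side" or "wrist"; returns a dict with "pixels" (400x640x3 uint8, red, green, blue), "depth" (400x640 float32, mm along the optical axis (not along the pixel's ray), 0 where there is no reading), "mtx" (3x3 intrinsics, pixels), "extrinsics" (4x4, takes a point from world to camera coordinates). Camera axes: x right, y up, looking along -z (the intrinsics and any distortion apply to the point x, -y, -z); pixel columns grow to the right and rows downward; lengths in mm; the calibration is good to about 2 mm. A picture is of the moment at which its call begins.
- manip.close_job(): hands the job in; it is judged then, once.
The state is a dict: "time": time; "joint_positions": joint angles; "joint_velocities": joint speeds; "tau": joint torques, N m; "tcp_pos": TCP position; "eef_rot": TCP orientation; "wrist_force": force on the tool from outside, world axes, zero at the start; "torque": the same for the moment, N m; "width": finger opening in mm; "grasp_force": force on a finger pad.
Only numpy, scipy, OpenCV 4.12 (cv2) and the standard library are available. Lean on these libraries where they do the work, as an engineer would, in place of code of your own. Each camera call takes 0.05 s, during which the arm holds its last target. There are 200 camera calls.

TASK

Press the loose battery pack fully home into the rectangular recess of the clamped unit so that its shoulder is flush with the deck; then turn the knurled collar that sits on the unit's socket until its hidden keyways drop over the pins, and push it down against its spring until its rim meets the deck. Finish still holding the collar pushed home (do not let go: the spring would lift it), with the pack still flush and the other things on the bench left where they are.

Things in the scene. Friction and masses are not known exactly. Their poses are not given: they have to be found in the camera images.
- unit: Grey plastic housing 110 x 240 x 40 mm (x, y, z), fixed to the bench, place and yaw vary; flat top (deck) 40 mm above the bench. Origin: centre of its underside; y along its length. Battery recess in its -y half, collar socket in its +y half. Low steel clamp pads (20 mm high, 16 mm wide) beside the middle of its long sides.
- recess (a point): Centre of the recess floor, at (0, -58, 12) mm in the unit's frame, same axes. The recess is 67 mm along x, 47 mm along y, 28 mm deep from the deck, edges slightly bevelled: 1.5 mm clearance each side of the pack.
- socket (a point): On the socket's axis at deck height, at (0, 60, 40) mm in the unit's frame. Under the collar, unseen, a fixed upright spigot (32 mm diameter, 40 mm high) carries three short sideways pins 120 degrees apart, at a heading that differs every time. Collar home: its rim (collar) is here. With the pins in the keyways it drops 5.5 mm to a spring, rim then 5 mm above the deck, and no longer turns.
- pack: Loose battery pack, 0.15 kg: black block 64 x 44 x 28 mm (x, y, z) with a grip rib on top, 44 mm long (x), 14 mm thick (y), 24 mm high (52 mm in all). Origin: centre of its underside. Lies upright on the bench. Its x goes along the recess's x, either way round. Home: origin at the recess floor, 28 mm shoulder level with the deck, rib above it.
- collar: Black knurled cylinder with closed flat top, 56 mm diameter, 50 mm high, 0.18 kg, loose on the spigot with 1.5 mm of play all round. Origin: centre of its lower rim, z up. At the start it rests on the pins, rim 10.5 mm above the deck. Its heading tells nothing of the pins'. Spring: unheld after the drop, the rim stays 5 mm above the deck; a push of 5 to 10 N brings it home.
- collar_top (a point): Centre of the collar's flat top, 50 mm above its rim. Inside the collar are three keyways 120 degrees apart; at the start they are 20 to 100 degrees of turn from the pins, either way, so at most 105 degrees one way (either way) brings them over the pins. They fit within about 5 degrees either side: press lightly down while turning, or try at small steps.
- screwdriver: Bystander: screwdriver lying on the bench beyond the socket end of the unit, 180 mm long. Leave alone.
- blister: Bystander: clear tray 90 x 160 x 40 mm holding three black spools. Leave alone.
- labels: Bystander: roll of paper labels, 76 mm diameter, 50 mm high, lying flat. Leave alone.
- cap: Bystander: smooth black cap, 44 mm diameter, 16 mm high. Leave alone.
- terminal: Bystander: small black terminal block 42 x 28 x 24 mm with three brass screws, without a rib. Leave alone.
There are look-alikes about, which are no part of the job. Leave any blue look-alike of the collar alone. Leave any brown or red look-alike of the pack alone.

How it is judged:
By the outcome, as a careful person would: the job done as asked, in the order asked, and still so for the second after the job is handed in, while the arm keeps its last pose, push and grip.
It also fails if it takes over 58 s, if anything falls off the work surface, if the arm or the gripper's body presses on something with over 40 N, if the wrist force passes 120 N, or if a joint passes its speed limit or range.

## Working session

There is one attempt and no reset: what is moved stays moved. The work goes in short steps, Python scripts to look and compute and a shell command to move; the robot and the scene stay as the last step left them, time stands still between calls to the robot, and variables do not carry over. Pictures are saved under pics/ and viewed, at most 10 in all, crops included, and the job is handed in when it is done.

```bash
mkdir -p pics; ls; python3 - <<'E'
from rig import manip
import cv2,numpy as np
for n in("scene","side"):
    f=manip.grab_frame(n);cv2.imwrite(f"pics/{n}0.png",f["pixels"][:,:,::-1]);np.savez(f"{n}0.npz",**f)
    print(n,f["mtx"].round(1).tolist(),f["extrinsics"].round(3).tolist(),(f["depth"]>0).mean(), [k for k in f])
print(manip.get_obs())
E
```

```text
pics
scene [[420.3, 0.0, 320.0], [0.0, 420.3, 195.8], [0.0, 0.0, 1.0]] [[0.344, 0.939, 0.021, -157.916], [-0.525, 0.174, 0.833, 212.07], [0.778, -0.298, 0.553, -1501.746], [0.0, 0.0, 0.0, 1.0]] 0.99582421875 ['pixels', 'depth', 'mtx', 'extrinsics']
side [[437.2, 0.0, 323.5], [0.0, 437.2, 197.5], [0.0, 0.0, 1.0]] [[0.963, -0.268, -0.007, -578.069], [0.204, 0.718, 0.665, -145.447], [-0.173, -0.642, 0.747, -1107.383], [0.0, 0.0, 0.0, 1.0]] 0.99589453125 ['pixels', 'depth', 'mtx', 'extrinsics']
{'time': 0.1, 'joint_positions': array([ 1.11188619e+00,  2.21229901e-01,  1.52753108e+00,  4.39309510e-06,
        1.39468741e+00, -1.26081448e-01]), 'joint_velocities': array([-0.00061641, -0.00129951, -0.00326069, -0.00038756, -0.00013139,
        0.00033764]), 'tau': array([ 6.57380388e-04, -4.95947635e+01, -3.88518369e+01,  7.01607415e-02,
        5.16363757e-02, -3.94216329e-05]), 'tcp_pos': array([203.95229474, 590.2231766 , 246.47721413]), 'eef_rot': array([-2.69615417e-04,  1.65647612e-01,  9.86184571e-01, -8.87838318e-04]), 'wrist_force': array([-0.23238864, -0.35377393, -1.03073675]), 'torque': array([ 0.03305755, -0.06455656, -0.00172334]), 'grasp_force': 0.0, 'width': 87.27583965372011}
```

View pics/scene0.png

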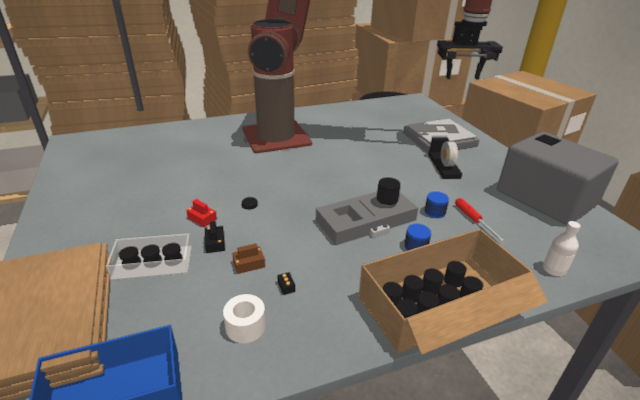

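View pics/side0.png

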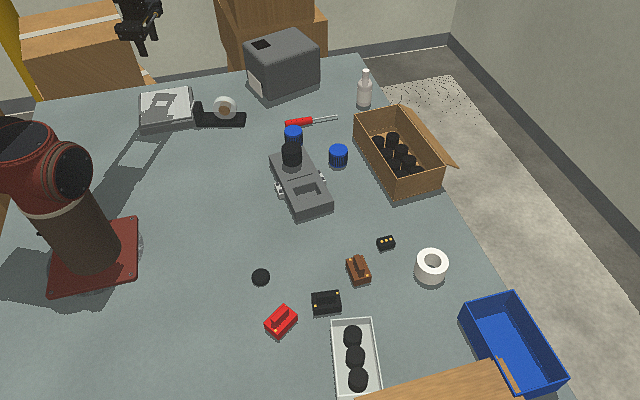

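The scene view shows the black pack at about (214,238) and the collar at (388,190) on the grey unit at (366,215). In the side view the pack is at (326,302), the collar at (292,152) and the unit at (302,185).

```bash
cat > h.py <<'E'
import numpy as np,cv2
def cloud(f):
    K,E,d=f["mtx"],f["extrinsics"],f["depth"].astype(float)
    v,u=np.mgrid[:d.shape[0],:d.shape[1]]
    p=np.stack([(u-K[0,2])/K[0,0]*d,-(v-K[1,2])/K[1,1]*d,-d],-1)
    P=(p-E[:3,3])@E[:3,:3]; P[d<=0]=np.nan
    return P
def rect(p):
    c,(w,h),a=cv2.minAreaRect(p.astype(np.float32))
    return np.round(c,1),round(w,1),round(h,1),round(a,1)
def reg(f,box,zr,P=None):  # world pts within pixel box & height range
    u0,u1,v0,v1=box; q=cloud(f)[v0:v1,u0:u1].reshape(-1,3)
    px=f["pixels"][v0:v1,u0:u1].reshape(-1,3)
    m=(q[:,2]>zr[0])&(q[:,2]<zr[1])
    return q[m],px[m].astype(int)
E
python3 - <<'E'
from h import *
S=dict(np.load("scene0.npz"));D=dict(np.load("side0.npz"))
for n,f,b,bp,bc in(("scene",S,(305,430,165,250),(198,230,215,256),(370,405,172,210)),("side",D,(255,345,135,230),(305,348,285,322),(277,305,130,172))):
    P=cloud(f); 
    q,c=reg(f,(100,200,150,200) if n=="scene" else (150,240,180,260),(-20,20)); print(n,"bench z",np.median(q[:,2]))
    q,c=reg(f,b,(35,44)); print(" deck",rect(q[:,:2]),np.median(q[:,2]),len(q))
    q,c=reg(f,bp,(6,60)); m=c.max(1)<90;q=q[m];print(" pack",rect(q[:,:2]),q[:,2].max(),len(q))
    t=q[(q[:,2]>23)&(q[:,2]<33)];print("  shoulder",rect(t[:,:2]),np.median(t[:,2]))
    t=q[q[:,2]>45];print("  rib",rect(t[:,:2]),np.median(t[:,2]),len(t))
    q,c=reg(f,bc,(92,108));m=c.max(1)<90
    if n=="side": m&=(c[:,2]-c[:,0]<30)
    q=q[m];print(" coltop",rect(q[:,:2]),np.median(q[:,2]),len(q))
E
```

```text
scene bench z 1.2711633876427855
 deck (array([573. ,  99.7]), 287.9, 202.4, 61.1) 40.58507032888901 2009
 pack (array([ 527.1, -291.9]), 43.2, 65.4, 84.2) 55.865780199479026 466
  shoulder (array([ 526.9, -291.8]), 43.2, 64.9, 84.2) 28.696190902087572
  rib (array([ 527.6, -291.4]), 13.9, 43.3, 83.0) 52.176684655755416 84
 coltop (array([550.6, 149.5]), 53.3, 53.1, 76.0) 100.46427396897761 241
side bench z -0.9156967648104366
 deck (array([597.8, 126.8]), 205.2, 305.6, 6.4) 39.25200196594767 1881
 pack (array([ 524.2, -293.2]), 46.7, 63.4, 83.0) 55.32476884031659 600
  shoulder (array([ 524.1, -293.2]), 45.7, 63.6, 82.1) 27.479866859049963
  rib (array([ 524., -293.]), 15.2, 43.2, 80.0) 51.134377207583405 128
 coltop (array([548.8, 148.5]), 56.7, 53.1, 77.2) 99.25770240227007 237
```

```bash
python3 - <<'E'
from h import *
for n,b in(("scene",(305,430,165,250)),("side",(255,345,135,230))):
    f=dict(np.load(n+"0.npz"));P=cloud(f);z=P[:,:,2]
    o=1 if n=="scene" else -1
    m=(np.abs(z-40-o)<3.5); m2=np.zeros_like(m);m2[b[2]:b[3],b[0]:b[1]]=m[b[2]:b[3],b[0]:b[1]]
    k,l,s,_=cv2.connectedComponentsWithStats(m2.astype(np.uint8),connectivity=4)
    i=1+np.argmax(s[1:,4]);q=P[l==i];r=rect(q[:,:2]);print(n,r,s[i])
    print(cv2.boxPoints(cv2.minAreaRect(q[:,:2].astype(np.float32))).round(0).tolist())
    # recess: floor points
    q,c=reg(f,b,(8,33));print(len(q))
    # recess hole: holes in deck comp
    cs,h=cv2.findContours((l==i).astype(np.uint8),cv2.RETR_CCOMP,cv2.CHAIN_APPROX_NONE)
    for cc,hh in zip(cs,h[0]):
        if cv2.contourArea(cc)>60:
            K,E=f["mtx"],f["extrinsics"];pt=cc[:,0].astype(float)
            ray=np.c_[(pt[:,0]-K[0,2])/K[0,0],-(pt[:,1]-K[1,2])/K[1,1],-np.ones(len(pt))]@E[:3,:3]
            C=-E[:3,:3].T@E[:3,3];g=C+ray*((40-C[2])/ray[:,2])[:,None]
            print(" contour hole" if hh[3]>=0 else " outer",rect(g[:,:2]))
E
```

```text
scene (array([555. ,  93.1]), 114.4, 243.9, 6.5) [ 316  192  103   41 1831]
[[484.0, 208.0], [512.0, -35.0], [626.0, -22.0], [598.0, 221.0]]
1269
 outer (array([556.5,  92.3]), 115.5, 243.1, 6.4)
 contour hole (array([562.2,  35.4]), 72.8, 51.7, 9.3)
side (array([554.7,  90.6]), 111.7, 241.7, 6.3) [ 269  146   65   68 1732]
[[486.0, 205.0], [512.0, -36.0], [623.0, -23.0], [597.0, 217.0]]
900
 outer (array([554.4,  88.8]), 111.1, 243.2, 6.5)
 contour hole (array([560.5,  32.1]), 70.7, 53.8, 6.9)
```

```bash
cat >> h.py <<'E'
def go(x,y,z,yaw):
    "print tool-frame shift (m) and turn (rad) from measured pose to TCP x,y,z with tool pointing down, tool y at yaw deg"
    from rig import manip
    from scipy.spatial.transform import Rotation as R
    o=manip.get_obs();q=o["eef_rot"];r=R.from_quat(q[[1,2,3,0]]);M=r.as_matrix()
    a=np.radians(yaw);ty=np.array([np.cos(a),np.sin(a),0]);tz=np.array([0,0,-1.]);T=np.c_[np.cross(ty,tz),ty,tz]
    print("t",o["time"],"tcp",o["tcp_pos"].round(1),"yaw",round(float(np.degrees(np.arctan2(M[1,1],M[0,1]))),2),"F",o["wrist_force"].round(1),"w",round(o["width"],1),"g",round(o["grasp_force"],1))
    print("shift",(M.T@(np.array([x,y,z])-o["tcp_pos"])/1000).round(4).tolist(),"turn",(r.inv()*R.from_matrix(T)).as_rotvec().round(4).tolist())
E
python3 -c "from h import *;go(525.7,-292.3,200,82.5)"
```

```text
t 0.1 tcp [204.  590.2 246.5] yaw 70.93 F [-0.2 -0.4 -1. ] w 87.3 g 0.0
shift [-0.5924, -0.7289, 0.0477] turn [-0.0018, -0.0004, -0.2019]
```

```bash
R='{"translation":[-0.592,-0.729,0.048],"turn":[0,0,-0.202],"fingers":0}'; python3 -m pendant '[{"translation":[-0.592,-0.729,0.048],"turn":[0,0,-0.202],"fingers":0},{"translation":[-0.592,-0.729,0.048],"turn":[0,0,-0.202],"fingers":0},{"translation":[-0.592,-0.729,0.048],"turn":[0,0,-0.202],"fingers":0},{"translation":[-0.592,-0.729,0.048],"turn":[0,0,-0.202],"fingers":0},{"translation":[-0.592,-0.729,0.048],"turn":[0,0,-0.202],"fingers":0},{"translation":[-0.592,-0.729,0.048],"turn":[0,0,-0.202],"fingers":0},{"translation":[-0.592,-0.729,0.048],"turn":[0,0,-0.202],"fingers":0},{"translation":[-0.592,-0.729,0.048],"turn":[0,0,-0.202],"fingers":0},{"translation":[-0.592,-0.729,0.048],"turn":[0,0,-0.202],"fingers":0},{"translation":[-0.592,-0.729,0.048],"turn":[0,0,-0.202],"fingers":0},{"translation":[-0.592,-0.729,0.048],"turn":[0,0,-0.202],"fingers":0},{"translation":[-0.592,-0.729,0.048],"turn":[0,0,-0.202],"fingers":0},{"translation":[-0.592,-0.729,0.048],"turn":[0,0,-0.202],"fingers":0},{"translation":[-0.592,-0.729,0.048],"turn":[0,0,-0.202],"fingers":0},{"translation":[-0.592,-0.729,0.048],"turn":[0,0,-0.202],"fingers":0},{"translation":[-0.592,-0.729,0.048],"turn":[0,0,-0.202],"fingers":0},{"translation":[-0.592,-0.729,0.048],"turn":[0,0,-0.202],"fingers":0},{"translation":[-0.592,-0.729,0.048],"turn":[0,0,-0.202],"fingers":0},{"translation":[-0.592,-0.729,0.048],"turn":[0,0,-0.202],"fingers":0},{"translation":[-0.592,-0.729,0.048],"turn":[0,0,-0.202],"fingers":0}]'; python3 -c "from h import *;go(525.7,-292.3,200,82.5)"
```

```text
time: 1.77
tcp_pos: [489.0, -193.4, 204.5]
eef_rot: [-0.0, 0.066, 0.998, 0.0]
wrist_force: [0.8, 0.0, 0.0]
width: 43.3
grasp_force: 0.0
t 1.7667 tcp [ 489.  -193.4  204.5] yaw 82.47 F [0.8 0.  0. ] w 43.3 g 0.0
shift [-0.0494, -0.0932, 0.0044] turn [0.0003, -0.0004, -0.0004]
```

```bash
python3 -m pendant '[{"translation":[-0.03,-0.065,0],"turn":[0,0,0],"fingers":0},{"translation":[-0.03,-0.065,0],"turn":[0,0,0],"fingers":0},{"translation":[-0.03,-0.065,0],"turn":[0,0,0],"fingers":0},{"translation":[-0.03,-0.065,0],"turn":[0,0,0],"fingers":0},{"translation":[-0.03,-0.065,0],"turn":[0,0,0],"fingers":0}]'; python3 - <<'E'
from h import *
from rig import manip
go(525,-292.7,120,82.5)
f=manip.grab_frame("wrist");cv2.imwrite("pics/w1.png",f["pixels"][:,:,::-1]);np.savez("w1.npz",**f)
E
```

```text
time: 2.18
tcp_pos: [509.7, -258.9, 204.2]
eef_rot: [-0.001, 0.066, 0.998, 0.001]
wrist_force: [-0.2, 1.0, 0.8]
width: 43.5
grasp_force: 0.0
t 2.1833 tcp [ 509.7 -258.9  204.2] yaw 82.49 F [-0.2  1.   0.8] w 43.5 g 0.0
shift [-0.0197, -0.0316, 0.0842] turn [0.0013, -0.0016, -0.0002]
```

View pics/w1.png

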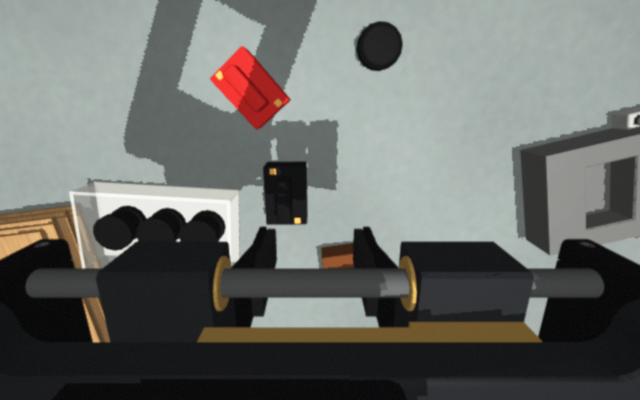

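The wrist view shows the black pack at (286,192), clear of the red one (250,87) and the tray (150,220). I'll check its position from this nearer view.

```bash
python3 - <<'E'
from h import *
f=dict(np.load("w1.npz"))
q,c=reg(f,(255,318,150,232),(-20,6));print("bench",np.median(q[:,2]))
for z in((22,34),(46,60)):
    q,c=reg(f,(255,318,150,232),z);m=(c[:,0]-c[:,2]<200);q=q[m];print(rect(q[:,:2]),np.median(q[:,2]),len(q))
q,c=reg(f,(500,640,80,260),(36,45));print("deckpart",np.median(q[:,2]))
E
```

```text
bench -0.8710282942917945
(array([ 522.9, -292.3]), 44.1, 64.3, 83.1) 27.093960127507117 1777
(array([ 522.5, -292.3]), 14.2, 43.8, 83.1) 50.92977996422097 622
deckpart 38.99262438803194
```

```bash
python3 -m pendant '[{"translation":[-0.0187,-0.0314,0.03],"turn":[0.001,-0.0015,-0.009],"fingers":0},{"translation":[-0.0187,-0.0314,0.06],"turn":[0.001,-0.0015,-0.009],"fingers":0},{"translation":[-0.0187,-0.0314,0.09],"turn":[0.001,-0.0015,-0.009],"fingers":0},{"translation":[-0.0187,-0.0314,0.11],"turn":[0.001,-0.0015,-0.009],"fingers":0},{"translation":[-0.0187,-0.0314,0.13],"turn":[0.001,-0.0015,-0.009],"fingers":0},{"translation":[-0.0187,-0.0314,0.14],"turn":[0.001,-0.0015,-0.009],"fingers":0},{"translation":[-0.0187,-0.0314,0.14],"turn":[0.001,-0.0015,-0.009],"fingers":0},{"translation":[-0.0187,-0.0314,0.14],"turn":[0.001,-0.0015,-0.009],"fingers":0}]'; python3 -c "from h import *;go(524,-292.3,56.5,83)"
```

```text
time: 2.9
tcp_pos: [524.8, -292.3, 65.4]
eef_rot: [0.001, 0.06, 0.998, -0.0]
wrist_force: [-0.3, -0.3, 0.3]
width: 43.8
grasp_force: 0.0
t 2.9 tcp [ 524.8 -292.3   65.4] yaw 83.09 F [-0.3 -0.3  0.3] w 43.8 g 0.0
shift [0.0008, -0.0001, 0.0089] turn [-0.0008, 0.0012, 0.0016]
```

```bash
python3 -m pendant '[{"translation":[0.0008,0,0.009],"turn":[0,0,0],"fingers":0},{"translation":[0.0008,0,0.009],"turn":[0,0,0],"fingers":0},{"translation":[0.0008,0,0.009],"turn":[0,0,0],"fingers":1},{"translation":[0.0008,0,0.009],"turn":[0,0,0],"fingers":1},{"translation":[0.0008,0,0.009],"turn":[0,0,0],"fingers":1},{"translation":[0.0008,0,0.009],"turn":[0,0,0],"fingers":1},{"translation":[0.0008,0,0.009],"turn":[0,0,0],"fingers":1},{"translation":[0.0008,0,0.009],"turn":[0,0,0],"fingers":1}]' 30; python3 -c "from h import *;go(524,-292.3,160,83)"
```

```text
time: 3.57
tcp_pos: [524.0, -293.1, 56.2]
eef_rot: [0.001, 0.061, 0.998, -0.001]
wrist_force: [-0.0, 0.4, 0.8]
width: 13.4
grasp_force: 30.0
t 3.5667 tcp [ 524.  -293.1   56.2] yaw 83.02 F [-0.   0.4  0.8] w 13.4 g 30.0
shift [-0.0001, 0.0007, -0.1038] turn [-0.0009, 0.0017, 0.0003]
```

```bash
python3 -m pendant '[{"translation":[0,0,-0.03],"turn":[0,0,0],"fingers":1},{"translation":[0,0,-0.06],"turn":[0,0,0],"fingers":1},{"translation":[0,0,-0.08],"turn":[0,0,0],"fingers":1},{"translation":[0,0,-0.08],"turn":[0,0,0],"fingers":1},{"translation":[0,0,-0.08],"turn":[0,0,0],"fingers":1}]'; python3 -c "from h import *;go(561.4,33.8,130,96.4)"
```

```text
time: 3.98
tcp_pos: [524.5, -293.6, 137.1]
eef_rot: [0.002, 0.061, 0.998, -0.001]
wrist_force: [0.3, 0.2, -3.5]
width: 13.6
grasp_force: 30.0
t 3.9833 tcp [ 524.5 -293.6  137.1] yaw 83.02 F [ 0.3  0.2 -3.5] w 13.6 g 30.0
shift [0.0031, 0.3295, 0.0063] turn [-0.0029, 0.0035, -0.2335]
```

```bash
python3 -m pendant '[{"translation":[0.003,0.03,0],"turn":[0,0,-0.02],"fingers":1},{"translation":[0.003,0.06,0],"turn":[0,0,-0.05],"fingers":1},{"translation":[0.003,0.09,0],"turn":[0,0,-0.08],"fingers":1},{"translation":[0.003,0.12,0],"turn":[0,0,-0.1],"fingers":1},{"translation":[0.003,0.15,0],"turn":[0,0,-0.13],"fingers":1},{"translation":[0.003,0.18,0],"turn":[0,0,-0.15],"fingers":1},{"translation":[0.003,0.21,0],"turn":[0,0,-0.18],"fingers":1},{"translation":[0.003,0.24,0],"turn":[0,0,-0.2],"fingers":1},{"translation":[0.003,0.27,0],"turn":[-0.002,0.003,-0.233],"fingers":1},{"translation":[0.003,0.3,0],"turn":[-0.002,0.003,-0.233],"fingers":1},{"translation":[0.003,0.32,0],"turn":[-0.002,0.003,-0.233],"fingers":1},{"translation":[0.003,0.329,0],"turn":[-0.002,0.003,-0.233],"fingers":1},{"translation":[0.003,0.329,0],"turn":[-0.002,0.003,-0.233],"fingers":1},{"translation":[0.003,0.329,0],"turn":[-0.002,0.003,-0.233],"fingers":1},{"translation":[0.003,0.329,0],"turn":[-0.002,0.003,-0.233],"fingers":1}]'; python3 - <<'E'
from h import *
from rig import manip
go(561.4,33.8,130,96.4)
for n in("wrist","side"):
    f=manip.grab_frame(n);cv2.imwrite(f"pics/{n}2.png",f["pixels"][:,:,::-1]);np.savez(n+"2.npz",**f)
E
```

```text
time: 5.23
tcp_pos: [560.3, 32.7, 134.8]
eef_rot: [-0.002, -0.055, 0.998, 0.0]
wrist_force: [0.7, 0.3, -1.8]
width: 13.9
grasp_force: 30.0
t 5.2333 tcp [560.3  32.7 134.8] yaw 96.33 F [ 0.7  0.3 -1.8] w 13.9 g 30.0
shift [-0.0012, 0.001, 0.0048] turn [0.0006, -0.003, -0.0013]
```

View pics/wrist2.png

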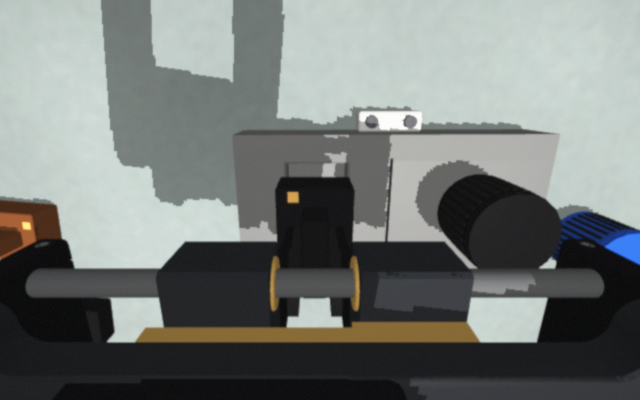

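The wrist view shows the held pack at (315,215), its far edge just below the recess's far edge (y≈163), and the deck's left, right and far edges at x≈234, x≈558 and y≈132. I'll compare them in the unit's frame.

```bash
python3 - <<'E'
from h import *
a=np.radians(6.4);ux=np.array([np.cos(a),np.sin(a)]);uy=np.array([-ux[1],ux[0]])
tcp=np.array([560.3,32.7])
U=lambda q:np.c_[(q[:,:2]-[554.9,91.5])@ux,(q[:,:2]-[554.9,91.5])@uy]
print("tcp in unit",U(tcp[None]))
pc=lambda v:np.percentile(v,[0.5,2,50,98,99.5]).round(1)
for n,bd,bp in(("wrist",(225,570,120,245),(270,360,170,245)),("side",(255,345,135,230),(260,345,130,220))):
    f=dict(np.load(n+"2.npz"))
    q,c=reg(f,bd,(35,44));q2=U(q);m=(np.abs(q2)<[62,128]).all(1);q2=q2[m];print(n,"deck z",np.median(q[m,2]),"x",pc(q2[:,0]),"y",pc(q2[:,1]),len(q2))
    q,c=reg(f,bp,(98,111));m=c.max(1)<100;q=q[m];q2=U(q);m=(np.abs(q2-[0,-58])<[40,30]).all(1);q2=q2[m];q=q[m]
    print("  shoulder z",np.median(q[:,2]),"x",pc(q2[:,0]),"y",pc(q2[:,1]),len(q2),rect(q[:,:2]))
# recess far-edge in wrist: floor/ wall points
f=dict(np.load("wrist2.npz"));q,c=reg(f,(240,390,135,200),(5,34));q2=U(q);m=(np.abs(q2-[0,-58])<[45,35]).all(1);q2=q2[m];print("recess pts",q[m][:,2].mean(),"x",pc(q2[:,0]),"y",pc(q2[:,1]),len(q2))
E
```

```text
tcp in unit [[ -1.18802645 -59.03548588]]
wrist deck z 39.14578169340707 x [-56.5 -55.9 -31.   25.8  28. ] y [-119.3 -116.9   -0.4  114.8  118.6] 21702
  shoulder z 105.76729252521169 x [-34.8 -34.6 -24.6  -3.5  -1.2] y [-81.4 -80.9 -58.3 -38.5 -38. ] 3011 (array([544.2,  30.2]), 34.9, 44.2, 6.2)
side deck z 39.26645924745189 x [-55.6 -55.1 -28.6  52.5  54.4] y [-121.7 -120.2  -54.7  111.7  117.8] 1183
  shoulder z 105.12182980531729 x [-33.5 -33.2 -20.9  26.   28.5] y [-84.6 -84.1 -77.3 -40.3 -39.2] 139 (array([559.7,  29.3]), 62.5, 45.5, 5.0)
recess pts 12.125418514361005 x [-32.2 -30.1 -24.3 -18.2 -18.1] y [-81.7 -81.6 -57.9 -34.6 -34.5] 848
```

View pics/side2.png

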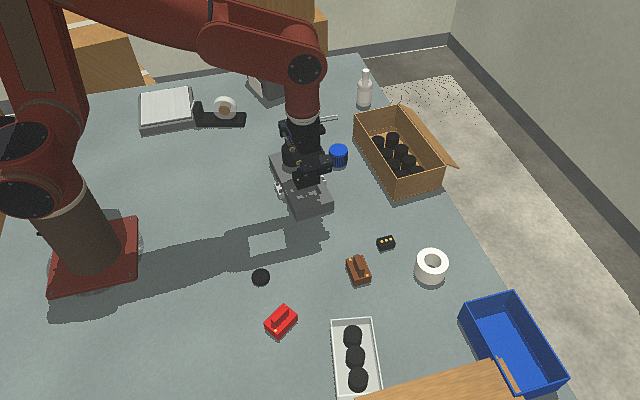

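```bash
python3 -m pendant '[{"translation":[-0.0025,0.0016,0.01],"turn":[0.001,-0.003,-0.002],"fingers":1},{"translation":[-0.0025,0.0016,0.02],"turn":[0.001,-0.003,-0.002],"fingers":1},{"translation":[-0.0025,0.0016,0.03],"turn":[0.001,-0.003,-0.002],"fingers":1},{"translation":[-0.0025,0.0016,0.03],"turn":[0.001,-0.003,-0.002],"fingers":1},{"translation":[-0.0025,0.0016,0.03],"turn":[0.001,-0.003,-0.002],"fingers":1}]'; python3 - <<'E'
from h import *
from rig import manip
go(561.4,33.8,100,96.4)
f=manip.grab_frame("wrist");np.savez("wrist3.npz",**f)
a=np.radians(6.4);ux=np.array([np.cos(a),np.sin(a)]);uy=np.array([-ux[1],ux[0]])
U=lambda q:np.c_[(q[:,:2]-[554.9,91.5])@ux,(q[:,:2]-[554.9,91.5])@uy]
pc=lambda v:np.percentile(v,[0.5,2,50,98,99.5]).round(1)
q=cloud(f)[:245].reshape(-1,3);q=q[np.isfinite(q).all(1)];u=U(q)
m=(np.abs(q[:,2]-39)<4)&(np.abs(u)<[62,128]).all(1);print("deck",np.median(q[m,2]),pc(u[m,0]),pc(u[m,1]))
m=(np.abs(q[:,2]-12)<6)&(np.abs(u-[0,-58])<[38,30]).all(1);print("floor",pc(u[m,0]),pc(u[m,1]),m.sum())
m=(np.abs(q[:,2]-76)<6)&(np.abs(u-[0,-58])<[40,30]).all(1);print("shoulder",np.median(q[m,2]),pc(u[m,0]),pc(u[m,1]),m.sum(),rect(q[m,:2]))
E
```

```text
time: 5.75
tcp_pos: [561.8, 35.7, 104.0]
eef_rot: [-0.001, -0.056, 0.998, 0.0]
wrist_force: [0.5, 0.7, -1.9]
width: 13.7
grasp_force: 30.0
t 5.75 tcp [561.8  35.7 104. ] yaw 96.47 F [ 0.5  0.7 -1.9] w 13.7 g 30.0
shift [0.0006, -0.0018, 0.004] turn [0.0006, -0.0017, 0.0013]
deck 39.13523330676174 [-56.5 -56.  -33.3  13.4  15.4] [-119.3 -116.7   -1.1  114.9  118.7]
floor [-28.7 -28.6 -26.1 -23.6 -23.5] [-81.6 -81.2 -58.  -34.8 -34.6] 450
shoulder 74.95663664322689 [-32.8 -32.6 -22.7  -1.8   0.5] [-78.7 -78.2 -57.2 -35.7 -35.2] 3108 (array([545.8,  33.1]), 35.0, 44.2, 6.5)
```

```bash
python3 -m pendant '[{"translation":[-0.0003,-0.0011,0],"turn":[0,0,0.001],"fingers":1},{"translation":[-0.0003,-0.0011,0.004],"turn":[0,0,0.001],"fingers":1},{"translation":[-0.0003,-0.0011,0.007],"turn":[0,0,0.001],"fingers":1},{"translation":[-0.0003,-0.0011,0.01],"turn":[0,0,0.001],"fingers":1},{"translation":[-0.0003,-0.0011,0.013],"turn":[0,0,0.001],"fingers":1},{"translation":[-0.0003,-0.0011,0.013],"turn":[0,0,0.001],"fingers":1}]'; python3 -c "from h import *;go(561.4,33.8,68.2,96.4)"
```

```text
time: 6.3
tcp_pos: [563.1, 34.6, 94.1]
eef_rot: [0.0, -0.056, 0.998, -0.0]
wrist_force: [-7.1, -1.0, 11.2]
width: 13.4
grasp_force: 30.0
t 6.3 tcp [563.1  34.6  94.1] yaw 96.45 F [-7.1 -1.  11.2] w 13.4 g 30.0
shift [0.0018, -0.0006, 0.0259] turn [-0.0002, 0.0001, 0.0008]
```

```bash
python3 -m pendant '[{"translation":[0.001,0,-0.002],"turn":[0,0,0],"fingers":1},{"translation":[0.0018,-0.0002,-0.001],"turn":[0,0,0],"fingers":1},{"translation":[0.0018,-0.0002,0.001],"turn":[0,0,0],"fingers":1},{"translation":[0.0018,-0.0002,0.003],"turn":[0,0,0],"fingers":1},{"translation":[0.0018,-0.0002,0.005],"turn":[0,0,0],"fingers":1},{"translation":[0.0018,-0.0002,0.005],"turn":[0,0,0],"fingers":1}]'; python3 -c "from h import *;go(561.4,33.8,68.2,96.4)"
```

```text
time: 6.8
tcp_pos: [560.6, 34.1, 89.2]
eef_rot: [-0.001, -0.056, 0.998, -0.0]
wrist_force: [-13.3, -0.7, 18.9]
width: 13.7
grasp_force: 35.4
t 6.8 tcp [560.6  34.1  89.2] yaw 96.45 F [-13.3  -0.7  18.9] w 13.7 g 35.4
shift [-0.0008, -0.0004, 0.021] turn [-0.0002, -0.0018, 0.0009]
```

```bash
python3 -m pendant '[{"translation":[0.001,0,-0.001],"turn":[0,0,0],"fingers":1},{"translation":[0.002,0,-0.001],"turn":[0,0,0],"fingers":1},{"translation":[0.002,0,-0.001],"turn":[0,0,0],"fingers":1}]'; python3 - <<'E'
from h import *
from rig import manip
go(561.4,33.8,68.2,96.4)
f=manip.grab_frame("wrist");np.savez("wrist4.npz",**f);cv2.imwrite("pics/w4.png",f["pixels"][100:300,200:460,::-1].repeat(2,0).repeat(2,1))
a=np.radians(6.4);ux=np.array([np.cos(a),np.sin(a)]);uy=np.array([-ux[1],ux[0]])
U=lambda q:np.c_[(q[:,:2]-[554.9,91.5])@ux,(q[:,:2]-[554.9,91.5])@uy]
pc=lambda v:np.percentile(v,[0.5,2,50,98,99.5]).round(1)
q=cloud(f)[:245].reshape(-1,3);q=q[np.isfinite(q).all(1)];u=U(q)
m=(np.abs(q[:,2]-61)<8)&(np.abs(u-[0,-58])<[40,30]).all(1);print("shoulder",np.median(q[m,2]),pc(u[m,0]),pc(u[m,1]),m.sum(),rect(q[m,:2]))
A=np.c_[u[m],np.ones(m.sum())];print("plane",np.linalg.lstsq(A,q[m,2],rcond=None)[0])
m=(np.abs(q[:,2]-39)<4)&(np.abs(u)<[62,128]).all(1);print("deck",np.median(q[m,2]),pc(u[m,0]))
E
```

```text
time: 7.05
tcp_pos: [560.1, 34.1, 89.3]
eef_rot: [0.001, -0.056, 0.998, -0.0]
wrist_force: [-3.7, 0.3, 7.4]
width: 14.2
grasp_force: 35.0
t 7.05 tcp [560.1  34.1  89.3] yaw 96.43 F [-3.7  0.3  7.4] w 14.2 g 35.0
shift [-0.0012, -0.0004, 0.0211] turn [-0.0001, 0.0026, 0.0006]
shoulder 58.76718245997933 [-34.4 -34.2 -24.5  -4.2  -2. ] [-80.1 -79.6 -58.7 -37.2 -36.6] 3122 (array([543.6,  31.5]), 33.6, 44.2, 6.4)
plane [ 1.86482667e-01 -1.22816939e-03  6.32953574e+01]
deck 39.15075159099757 [-56.5 -56.  -34.9   5.2   7. ]
```

View pics/w4.png

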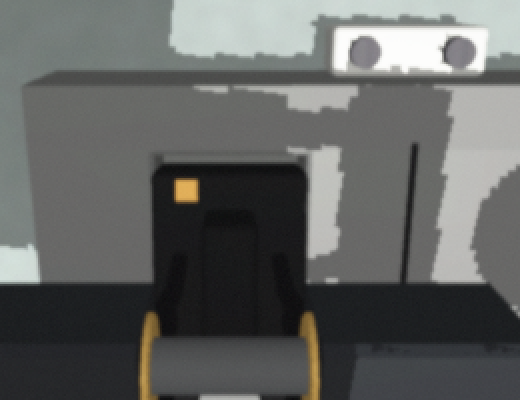

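The crop shows the pack tilted in the grip: its far end sits in the recess at (230,165) while the near end hangs on the deck edge. The slope is about 10.6°. I'll lift it, level it with the wrist and measure again.

```bash
python3 -m pendant '[{"translation":[0,0,-0.01],"turn":[0,0,0],"fingers":1},{"translation":[0,0,-0.02],"turn":[0,0,0],"fingers":1},{"translation":[0,0,-0.025],"turn":[0,0.09,0],"fingers":1},{"translation":[0,0,-0.025],"turn":[0,0.187,0],"fingers":1},{"translation":[0,0,-0.025],"turn":[0,0.187,0],"fingers":1},{"translation":[0,0,-0.025],"turn":[0,0.187,0],"fingers":1}]'; cat > m.py <<'E'
from h import *
from rig import manip
def meas(zs,name):
    go(561.4,33.8,68.2,96.4)
    f=manip.grab_frame("wrist");np.savez(name+".npz",**f)
    a=np.radians(6.4);ux=np.array([np.cos(a),np.sin(a)]);uy=np.array([-ux[1],ux[0]])
    U=lambda q:np.c_[(q[:,:2]-[554.9,91.5])@ux,(q[:,:2]-[554.9,91.5])@uy]
    pc=lambda v:np.percentile(v,[0.5,2,50,98,99.5]).round(1)
    q=cloud(f)[:250].reshape(-1,3);px=f["pixels"][:250].reshape(-1,3).astype(int);g=np.isfinite(q).all(1);q=q[g];px=px[g];u=U(q)
    m=(np.abs(q[:,2]-zs)<8)&(np.abs(u-[0,-58])<[42,30]).all(1)
    A=np.c_[u[m],np.ones(m.sum())];s=np.linalg.lstsq(A,q[m,2],rcond=None)[0]
    r=np.abs(A@s-q[m,2])<1.5;s=np.linalg.lstsq(A[r],q[m,2][r],rcond=None)[0]
    print("shoulder",np.median(q[m,2]),pc(u[m,0]),pc(u[m,1]),m.sum(),rect(q[m,:2]),"plane",s.round(4))
    m=(np.abs(q[:,2]-39)<4)&(np.abs(u)<[62,128]).all(1);print("deck",np.median(q[m,2]),pc(u[m,0]),pc(u[m,1]))
    m=(np.abs(q[:,2]-12)<6)&(np.abs(u-[0,-58])<[38,30]).all(1)
    if m.sum()>20: print("floor",pc(u[m,0]),pc(u[m,1]),m.sum())
    return f
E
python3 -c "from m import *;meas(88,'w5')"
```

```text
time: 7.6
tcp_pos: [560.5, 34.2, 113.0]
eef_rot: [-0.092, -0.056, 0.994, -0.005]
wrist_force: [-0.3, -0.2, -1.3]
width: 13.6
grasp_force: 34.2
t 7.6 tcp [560.5  34.2 113. ] yaw 96.45 F [-0.3 -0.2 -1.3] w 13.6 g 34.2
shift [-0.0091, -0.0005, 0.0439] turn [0.0001, -0.1843, 0.0009]
shoulder 87.00733725688107 [-40.  -39.8 -29.2  -7.7  -4.9] [-80.  -79.5 -58.5 -37.  -36.5] 3204 (array([540. ,  31.2]), 37.1, 44.1, 6.4) plane [-2.13000e-02 -1.60000e-03  8.63368e+01]
deck 39.200067025278464 [-56.4 -55.7 -35.3   2.4   3.9] [-119.3 -116.8    1.6  115.   118.7]
```

```bash
python3 -m pendant '[{"translation":[-0.0058,0,-0.001],"turn":[0,-0.021,0],"fingers":1},{"translation":[-0.0077,0,0.0087],"turn":[0,-0.021,0],"fingers":1},{"translation":[-0.0077,0,0.0087],"turn":[0,-0.021,0],"fingers":1},{"translation":[-0.0077,0,0.0087],"turn":[0,-0.021,0],"fingers":1},{"translation":[-0.0077,0,0.0087],"turn":[0,-0.021,0],"fingers":1}]';python3 -c "from m import *;meas(77,'w6')"
```

```text
time: 8.07
tcp_pos: [565.2, 34.7, 103.6]
eef_rot: [-0.082, -0.056, 0.995, -0.005]
wrist_force: [0.6, 0.3, -1.2]
width: 13.6
grasp_force: 34.2
t 8.0667 tcp [565.2  34.7 103.6] yaw 96.43 F [ 0.6  0.3 -1.2] w 13.6 g 34.2
shift [-0.002, -0.0005, 0.0355] turn [0.0, -0.1647, 0.0004]
shoulder 77.08939357009153 [-34.6 -34.5 -24.1  -2.4   0.3] [-80.  -79.5 -58.5 -37.  -36.5] 3187 (array([545. ,  31.8]), 37.0, 44.1, 5.1) plane [-9.10000e-03 -5.00000e-04  7.68745e+01]
deck 39.1897905999989 [-56.3 -55.6 -34.9   6.    7.6] [-119.2 -116.7   -2.2  114.3  118.6]
floor [-32.8 -32.6 -32.3 -31.7 -31.6] [-81.7 -80.7 -57.8 -34.8 -34.6] 126
```

```bash
python3 - <<'E'
from h import *
a=np.radians(6.4);ux=np.array([np.cos(a),np.sin(a)]);uy=np.array([-ux[1],ux[0]])
for n in("wrist2","wrist3","w5","w6"):
    f=dict(np.load(n+".npz"));q=cloud(f)[:250].reshape(-1,3);q=q[np.isfinite(q).all(1)]
    u=(q[:,:2]-[554.9,91.5])@np.c_[ux,uy]
    m=(np.abs(u[:,1]+58)<15)&(u[:,0]<-20)&(u[:,0]>-65)&(q[:,2]<48)
    h=[(np.round(np.median(q[m&(u[:,0]>x-.5)&(u[:,0]<=x+.5),2]),1) if (m&(u[:,0]>x-.5)&(u[:,0]<=x+.5)).sum()>3 else None) for x in range(-60,-25)]
    print(n,dict(zip(range(-60,-25),[None if v is None else float(v) for v in h])))
E
```

```text
wrist2 {-60: -0.8, -59: -0.9, -58: -0.6, -57: -0.3, -56: 30.0, -55: 39.5, -54: 39.2, -53: 38.9, -52: 39.4, -51: 39.0, -50: 39.2, -49: 39.3, -48: 38.9, -47: 39.1, -46: 39.2, -45: 39.1, -44: 39.0, -43: 39.2, -42: 38.9, -41: 39.2, -40: 39.1, -39: 39.0, -38: 39.3, -37: 39.2, -36: 38.5, -35: 37.3, -34: None, -33: None, -32: None, -31: None, -30: 11.5, -29: 10.9, -28: 10.9, -27: 11.2, -26: 11.0}
wrist3 {-60: -0.9, -59: -0.7, -58: -0.8, -57: -0.7, -56: 25.7, -55: 39.3, -54: 39.4, -53: 39.0, -52: 39.2, -51: 39.0, -50: 39.1, -49: 39.0, -48: 39.3, -47: 39.4, -46: 39.1, -45: 39.4, -44: 39.0, -43: 39.3, -42: 38.9, -41: 39.5, -40: 39.0, -39: 39.3, -38: 39.2, -37: 39.3, -36: 38.6, -35: 37.9, -34: None, -33: None, -32: None, -31: None, -30: None, -29: 12.1, -28: 11.2, -27: 11.1, -26: 11.1}
w5 {-60: -0.9, -59: -0.9, -58: -0.8, -57: -0.6, -56: 39.2, -55: 39.2, -54: 39.4, -53: 39.1, -52: 39.2, -51: 39.2, -50: 39.5, -49: 39.2, -48: 39.5, -47: 39.3, -46: 39.1, -45: 39.4, -44: 39.1, -43: 39.1, -42: 39.2, -41: 39.3, -40: 39.4, -39: 38.4, -38: None, -37: None, -36: None, -35: None, -34: None, -33: None, -32: None, -31: None, -30: None, -29: None, -28: None, -27: None, -26: None}
w6 {-60: -0.8, -59: -0.6, -58: -0.7, -57: None, -56: 39.2, -55: 39.3, -54: 39.2, -53: 39.4, -52: 39.2, -51: 39.0, -50: 39.3, -49: 39.0, -48: 39.3, -47: 39.0, -46: 39.2, -45: 39.2, -44: 39.4, -43: 39.4, -42: 39.1, -41: 39.4, -40: 39.2, -39: 39.2, -38: 39.2, -37: 39.4, -36: 38.9, -35: 37.9, -34: None, -33: 11.5, -32: 11.0, -31: None, -30: None, -29: None, -28: None, -27: None, -26: None}
```

```bash
python3 -m pendant '[{"translation":[-0.0012,0,-0.0002],"turn":[0,-0.008,0],"fingers":1},{"translation":[-0.0012,0,-0.0002],"turn":[0,-0.008,0],"fingers":1},{"translation":[-0.0012,0,-0.0002],"turn":[0,-0.008,0],"fingers":1},{"translation":[-0.0012,0,-0.0002],"turn":[0,-0.008,0],"fingers":1},{"translation":[-0.0012,0,-0.0002],"turn":[0,-0.008,0],"fingers":1}]' 60;python3 -c "from m import *;meas(77,'w7')"
```

```text
time: 8.53
tcp_pos: [566.9, 34.9, 103.7]
eef_rot: [-0.078, -0.056, 0.995, -0.004]
wrist_force: [0.3, 0.9, -0.8]
width: 13.3
grasp_force: 63.2
t 8.5333 tcp [566.9  34.9 103.7] yaw 96.43 F [ 0.3  0.9 -0.8] w 13.3 g 63.2
shift [-0.0, -0.0005, 0.036] turn [-0.0, -0.1564, 0.0005]
shoulder 77.01991082452761 [-32.6 -32.5 -22.1  -0.7   2.3] [-80.1 -79.6 -58.6 -37.1 -36.6] 3181 (array([547.1,  31.9]), 36.7, 44.1, 6.6) plane [-2.00000e-03 -3.00000e-04  7.69477e+01]
deck 39.20314093527222 [-56.  -55.4 -34.    8.3   9.9] [-119.2 -116.7   -2.7  114.3  118.5]
floor [-32.5 -32.4 -30.8 -29.2 -29.2] [-81.6 -80.9 -57.9 -35.  -34.6] 313
```

```bash
python3 -m pendant '[{"translation":[0,0,0.004],"turn":[0,0,0],"fingers":1},{"translation":[-0.0006,0,0.0079],"turn":[0,0,0],"fingers":1},{"translation":[-0.001,0,0.0099],"turn":[0,0,0],"fingers":1},{"translation":[-0.0012,0,0.0109],"turn":[0,0,0],"fingers":1},{"translation":[-0.0013,0,0.0119],"turn":[0,0,0],"fingers":1},{"translation":[-0.0014,0,0.0128],"turn":[0,0,0],"fingers":1},{"translation":[-0.0014,0,0.0128],"turn":[0,0,0],"fingers":1},{"translation":[-0.0014,0,0.0128],"turn":[0,0,0],"fingers":1}]';python3 -c "from m import *;meas(65,'w8')"
```

```text
time: 9.25
tcp_pos: [566.3, 34.8, 90.9]
eef_rot: [-0.078, -0.056, 0.995, -0.004]
wrist_force: [-0.1, 0.5, -1.0]
width: 13.3
grasp_force: 63.2
t 9.25 tcp [566.3  34.8  90.9] yaw 96.43 F [-0.1  0.5 -1. ] w 13.3 g 63.2
shift [0.0014, -0.0005, 0.0232] turn [-0.0001, -0.1564, 0.0005]
shoulder 64.10310263678679 [-33.2 -33.1 -22.6  -1.4   1.4] [-80.1 -79.6 -58.6 -37.1 -36.6] 3174 (array([546.6,  31.8]), 36.9, 44.1, 6.5) plane [ 2.70000e-03 -3.00000e-04  6.41721e+01]
deck 39.19750601252531 [-56.4 -55.8 -35.    4.1   5.8] [-119.2 -116.6   -2.2  114.3  118.4]
floor [-32.2 -32.  -31.6 -31.1 -31. ] [-81.7 -81.1 -57.9 -34.8 -34.6] 134
```

```bash
python3 -m pendant '[{"translation":[-0.0005,0,0.003],"turn":[0,0,0],"fingers":1},{"translation":[-0.0009,0,0.006],"turn":[0,0,0],"fingers":1},{"translation":[-0.0014,0,0.009],"turn":[0,0,0],"fingers":1},{"translation":[-0.0019,0,0.012],"turn":[0,0,0],"fingers":1},{"translation":[-0.0024,0,0.015],"turn":[0,0,0],"fingers":1},{"translation":[-0.0028,0,0.018],"turn":[0,0,0],"fingers":1},{"translation":[-0.0032,0,0.0207],"turn":[0,0,0],"fingers":1},{"translation":[-0.0032,0,0.0207],"turn":[0,0,0],"fingers":1},{"translation":[-0.0032,0,0.0207],"turn":[0,0,0],"fingers":1}]';python3 -c "from m import *;meas(44,'w9')"
```

```text
time: 10.05
tcp_pos: [565.9, 34.8, 69.6]
eef_rot: [-0.078, -0.056, 0.995, -0.004]
wrist_force: [-0.1, 0.9, -1.6]
width: 13.9
grasp_force: 63.2
t 10.05 tcp [565.9  34.8  69.6] yaw 96.43 F [-0.1  0.9 -1.6] w 13.9 g 63.2
shift [0.0044, -0.0005, 0.0021] turn [0.0, -0.1572, 0.0005]
shoulder 41.73978379941413 [-41.8 -41.3 -25.3  -2.   -0. ] [-87.7 -87.  -58.5 -29.  -28.3] 5910 (array([542.1,  31.7]), 45.2, 60.0, 6.4) plane [1.06400e-01 1.00000e-03 4.39226e+01]
deck 39.23491639568559 [-56.3 -55.8 -34.9  -1.8   1.5] [-119.1 -116.2   -6.4  114.2  118.5]
```

```bash
python3 -m pendant '[{"translation":[-0.0002,0,0.0012],"turn":[0,0,0],"fingers":1},{"translation":[-0.0004,0,0.0025],"turn":[0,0,0],"fingers":1},{"translation":[-0.0006,0,0.0037],"turn":[0,0,0],"fingers":1},{"translation":[-0.0007,0,0.0045],"turn":[0,0,0],"fingers":1},{"translation":[-0.0007,0,0.0045],"turn":[0,0,0],"fingers":1}]';python3 -c "from m import *;meas(41,'w10')"
```

```text
time: 10.52
tcp_pos: [566.3, 34.8, 66.4]
eef_rot: [-0.078, -0.056, 0.995, -0.004]
wrist_force: [-3.1, -0.2, 5.2]
width: 13.3
grasp_force: 63.5
t 10.5167 tcp [566.3  34.8  66.4] yaw 96.43 F [-3.1 -0.2  5.2] w 13.3 g 63.5
shift [0.0052, -0.0004, -0.001] turn [-0.0001, -0.1566, 0.0005]
shoulder 39.375157695017634 [-41.7 -41.2 -24.9  -2.2   0.2] [-87.7 -87.  -58.1 -29.  -28.3] 5992 (array([542.3,  31.7]), 45.2, 60.0, 6.4) plane [ 6.40000e-03 -4.00000e-04  3.95317e+01]
deck 39.219728742504444 [-55.9 -55.4 -33.9  -2.3   1.2] [-119.1 -116.1   -9.2  114.1  118.4]
```

```bash
python3 -m pendant '[{"translation":[0,0,0],"turn":[0,0,0],"fingers":0.3},{"translation":[0,0,0],"turn":[0,0,0],"fingers":0.3},{"translation":[0,0,0],"turn":[0,0,0],"fingers":0.3},{"translation":[0.002,0,-0.015],"turn":[0,0,0],"fingers":0.3},{"translation":[0.004,0,-0.03],"turn":[0,0,0],"fingers":0.3},{"translation":[0.005,0,-0.05],"turn":[0,-0.08,0],"fingers":1},{"translation":[0.005,0,-0.05],"turn":[0,-0.157,0],"fingers":1},{"translation":[0.005,0,-0.05],"turn":[0,-0.157,0],"fingers":1},{"translation":[0.005,0,-0.05],"turn":[0,-0.157,0],"fingers":1},{"translation":[0.005,0,-0.05],"turn":[0,-0.157,0],"fingers":1}]' 20;python3 -c "from m import *;meas(41,'w11');go(560.2,33.8,89,96.4)"
```

```text
time: 11.4
tcp_pos: [568.7, 35.0, 115.1]
eef_rot: [-0.001, -0.056, 0.998, -0.0]
wrist_force: [1.0, -0.2, -0.3]
width: 5.4
grasp_force: 0.0
t 11.4 tcp [568.7  35.  115.1] yaw 96.42 F [ 1.  -0.2 -0.3] w 5.4 g 0.0
shift [0.0073, -0.0004, 0.0469] turn [0.0001, -0.0019, 0.0003]
shoulder 39.04518249599373 [-41.9 -41.2 -15.3  26.   32.9] [-87.7 -87.1 -57.9 -28.9 -28.2] 6039 (array([558.1,  33.5]), 77.4, 60.0, 6.4) plane [-1.20000e-03 -0.00000e+00  3.90417e+01]
deck 39.12924834526478 [-56.5 -55.9 -26.9  26.5  32.2] [-119.2 -116.3  -14.4  113.5  118.3]
t 11.45 tcp [568.9  35.1 114.9] yaw 96.43 F [-0.1  0.4 -0.3] w 3.1 g 0.0
shift [0.0087, -0.0003, 0.0259] turn [0.0001, -0.0018, 0.0005]
```

```bash
python3 -m pendant '[{"translation":[0.008,-0.0005,0.01],"turn":[0,0,0],"fingers":1},{"translation":[0.008,-0.0005,0.02],"turn":[0,0,0],"fingers":1},{"translation":[0.008,-0.0005,0.024],"turn":[0,0,0],"fingers":1},{"translation":[0.008,-0.0005,0.026],"turn":[0,0,0],"fingers":1},{"translation":[0.008,-0.0005,0.028],"turn":[0,0,0],"fingers":1},{"translation":[0.008,-0.0005,0.029],"turn":[0,0,0],"fingers":1},{"translation":[0.008,-0.0005,0.029],"turn":[0,0,0],"fingers":1}]' ;python3 -c "from m import *;meas(41,'w11');go(549.3,149.3,200,96.4)"
```

```text
time: 12.03
tcp_pos: [560.6, 33.8, 89.3]
eef_rot: [-0.002, -0.056, 0.998, 0.0]
wrist_force: [-15.1, 0.1, 30.2]
width: 0.4
grasp_force: 14.7
t 12.0333 tcp [560.6  33.8  89.3] yaw 96.46 F [-15.1   0.1  30.2] w 0.4 g 14.7
shift [-0.0008, -0.0001, 0.0211] turn [0.0002, -0.0036, 0.001]
shoulder 39.11259272244224 [-41.8 -41.3 -22.6   6.1   7.2] [-87.8 -87.1 -58.4 -28.9 -28.3] 5754 (array([545.,  32.]), 51.0, 60.0, 6.4) plane [3.000e-04 6.000e-04 3.916e+01]
deck 39.145204761739784 [-56.5 -56.2 -31.9   6.4  10.7] [-119.1 -116.1   -9.5  114.7  118.7]
t 12.0833 tcp [560.6  33.8  89.3] yaw 96.46 F [-16.3   0.3  28.5] w 0.3 g 14.6
shift [-0.0014, 0.116, -0.1107] turn [0.0002, -0.0035, 0.001]
```

```bash
python3 -m pendant '[{"translation":[0,0,-0.03],"turn":[0,0,0],"fingers":0},{"translation":[-0.001,0.03,-0.06],"turn":[0,0,0],"fingers":-1},{"translation":[-0.001,0.06,-0.09],"turn":[0,0,0],"fingers":-1},{"translation":[-0.001,0.09,-0.1],"turn":[0,0,0],"fingers":-1},{"translation":[-0.001,0.116,-0.1],"turn":[0,0,0],"fingers":-1},{"translation":[-0.001,0.116,-0.1],"turn":[0,0,0],"fingers":-1},{"translation":[-0.001,0.116,-0.1],"turn":[0,0,0],"fingers":-1},{"translation":[-0.001,0.116,-0.1],"turn":[0,0,0],"fingers":-1}]'; python3 - <<'E'
from m import *
f=meas(41,"w12")
P=cloud(f);z=P[:,:,2];m=(np.abs(z-100)<5)&(f["pixels"].max(2)<110)&(np.abs(P[:,:,0]-549)<40)&(np.abs(P[:,:,1]-149)<40)
q=P[m];print("coltop",rect(q[:,:2]),cv2.minEnclosingCircle(q[:,:2].astype(np.float32)),np.median(q[:,2]),m.sum())
cv2.imwrite("pics/w12.png",f["pixels"][:,:,::-1])
s=dict(np.load("side0.npz"));P=cloud(s);c=s["pixels"].astype(int);m=(c[:,:,2]>c[:,:,0]+60)&(c[:,:,2]>90)
k,l,st,_=cv2.connectedComponentsWithStats(m.astype(np.uint8))
for i in range(1,k):
    if st[i,4]>60: print("blue",st[i],np.nanmedian(P[l==i],0).round())
E
```

```text
time: 12.75
tcp_pos: [548.9, 148.9, 185.5]
eef_rot: [-0.001, -0.056, 0.998, -0.0]
wrist_force: [1.0, 0.1, -0.7]
width: 46.1
grasp_force: 0.0
t 12.75 tcp [548.9 148.9 185.5] yaw 96.46 F [ 1.   0.1 -0.7] w 46.1 g 0.0
shift [0.0004, -0.1157, 0.1174] turn [-0.0005, -0.0013, 0.0011]
shoulder 39.042497451052505 [-41.4 -40.5  -4.4  40.6  41.6] [-87.6 -86.9 -51.4 -29.  -28.2] 4328 (array([561.5,  33.9]), 83.6, 60.0, 6.4) plane [-8.0000e-04  1.0000e-03  3.9117e+01]
deck 39.10621944904014 [-56.4 -55.5 -15.7  50.5  52.6] [-119.1 -116.3  -15.6  116.1  119. ]
coltop (array([546.4, 150.9]), 54.9, 55.1, 23.0) ((546.30322265625, 150.97262573242188), 27.796031951904297) 99.41970138637762 4048
blue [284 125  18  13 179] [579. 280.  49.]
blue [329 143  19  21 212] [688. 157.  49.]
blue [ 464  289  107  111 3951] [ 877. -498.    5.]
```

View pics/w12.png

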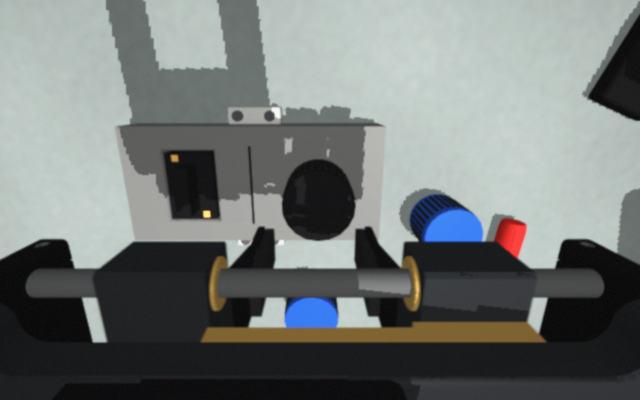

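The view shows the pack flush in the recess at (192,187) and the collar top at (318,190), which puts the collar at about (546.5,151), in agreement with the unit. I'll grasp the collar there.

```bash
python3 -m pendant '[{"translation":[0,0,0],"turn":[0,0,0],"fingers":-1},{"translation":[0.002,0.0022,0],"turn":[0,0,0],"fingers":-1},{"translation":[0.002,0.0022,0],"turn":[0,0,0],"fingers":-1},{"translation":[0.002,0.0022,0],"turn":[0,0,0],"fingers":-1},{"translation":[0.002,0.0022,0.02],"turn":[0,0,0],"fingers":-1},{"translation":[0.002,0.0022,0.04],"turn":[0,0,0],"fingers":-1},{"translation":[0.002,0.0022,0.06],"turn":[0,0,0],"fingers":-1},{"translation":[0.002,0.0022,0.08],"turn":[0,0,0],"fingers":-1},{"translation":[0.002,0.0022,0.088],"turn":[0,0,0],"fingers":-1},{"translation":[0.002,0.0022,0.088],"turn":[0,0,0],"fingers":-1},{"translation":[0.002,0.0022,0.088],"turn":[0,0,0],"fingers":-1}]' 25; python3 -c "from m import *;go(546.7,150.9,95,96.4)"
```

```text
time: 13.72
tcp_pos: [546.9, 151.0, 98.7]
eef_rot: [0.0, -0.056, 0.998, -0.0]
wrist_force: [0.6, -0.1, 0.5]
width: 87.0
grasp_force: 0.0
t 13.7167 tcp [546.9 151.   98.7] yaw 96.42 F [ 0.6 -0.1  0.5] w 87.0 g 0.0
shift [0.0002, -0.0, 0.0037] turn [-0.0, 0.0, 0.0003]
```

```bash
python3 -m pendant '[{"translation":[0,0,0.0035],"turn":[0,0,0],"fingers":1},{"translation":[0,0,0.0035],"turn":[0,0,0],"fingers":1},{"translation":[0,0,0.0035],"turn":[0,0,0],"fingers":1},{"translation":[0,0,0.0035],"turn":[0,0,0],"fingers":1},{"translation":[0,0,0.0035],"turn":[0,0,0],"fingers":1},{"translation":[0,0,0.0035],"turn":[0,0,0],"fingers":1},{"translation":[0,0,0.0035],"turn":[0,0,0],"fingers":1},{"translation":[0,0,0.0045],"turn":[0,0,0],"fingers":1},{"translation":[0,0,0.0045],"turn":[0,0,0],"fingers":1}]' 25; python3 -c "from m import *;go(546.7,150.9,95,96.4)"
```

```text
time: 14.47
tcp_pos: [547.3, 151.1, 95.2]
eef_rot: [0.001, -0.056, 0.998, -0.0]
wrist_force: [-2.7, -1.1, 8.0]
width: 56.4
grasp_force: 25.0
t 14.4667 tcp [547.3 151.1  95.2] yaw 96.43 F [-2.7 -1.1  8. ] w 56.4 g 25.0
shift [0.0007, -0.0001, 0.0002] turn [-0.0001, 0.0013, 0.0006]
```

```bash
python3 -m pendant '[{"translation":[0,0,0],"turn":[0,0,0.05],"fingers":1},{"translation":[0,0,0],"turn":[0,0,0.1],"fingers":1},{"translation":[0,0,0],"turn":[0,0,0.15],"fingers":1},{"translation":[0,0,0],"turn":[0,0,0.2],"fingers":1},{"translation":[0,0,0],"turn":[0,0,0.25],"fingers":1},{"translation":[0,0,0],"turn":[0,0,0.3],"fingers":1}]'; python3 -c "from m import *;print(manip.get_obs()['torque']);go(546.7,150.9,95,96.4)"
```

```text
time: 14.97
tcp_pos: [547.8, 151.3, 95.3]
eef_rot: [0.001, 0.095, 0.995, 0.0]
wrist_force: [-1.2, -0.4, 6.4]
width: 56.0
grasp_force: 25.0
[-0.06935692  0.16643329  0.09496674]
t 14.9667 tcp [547.8 151.3  95.3] yaw 79.11 F [-1.2 -0.4  6.4] w 56.0 g 25.0
shift [0.001, -0.0006, 0.0003] turn [0.0005, 0.0026, -0.3017]
```

```bash
python3 -m pendant '[{"translation":[0,0,0],"turn":[0,0,0.05],"fingers":1},{"translation":[0,0,0],"turn":[0,0,0.1],"fingers":1},{"translation":[0,0,0],"turn":[0,0,0.15],"fingers":1},{"translation":[0,0,0],"turn":[0,0,0.2],"fingers":1},{"translation":[0,0,0],"turn":[0,0,0.25],"fingers":1},{"translation":[0,0,0],"turn":[0,0,0.3],"fingers":1}]'; python3 -c "from m import *;print(manip.get_obs()['torque']);go(546.7,150.9,95,96.4)"
```

```text
time: 15.47
tcp_pos: [547.8, 151.3, 95.3]
eef_rot: [0.001, 0.243, 0.97, 0.001]
wrist_force: [-0.6, -0.3, 7.1]
width: 56.2
grasp_force: 25.0
[0.02852933 0.21331253 0.08319357]
t 15.4667 tcp [547.8 151.3  95.3] yaw 61.93 F [-0.6 -0.3  7.1] w 56.2 g 25.0
shift [0.0008, -0.0009, 0.0003] turn [0.0009, 0.0025, -0.6017]
```

```bash
python3 -m pendant '[{"translation":[0,0,0],"turn":[0,0,0.05],"fingers":1},{"translation":[0,0,0],"turn":[0,0,0.1],"fingers":1},{"translation":[0,0,0],"turn":[0,0,0.15],"fingers":1},{"translation":[0,0,0],"turn":[0,0,0.2],"fingers":1},{"translation":[0,0,0],"turn":[0,0,0.25],"fingers":1},{"translation":[0,0,0],"turn":[0,0,0.3],"fingers":1}]'; python3 -c "from m import *;print(manip.get_obs()['torque']);go(546.7,150.9,95,96.4)"
```

```text
time: 15.97
tcp_pos: [547.8, 151.4, 95.3]
eef_rot: [0.001, 0.385, 0.923, 0.001]
wrist_force: [-0.8, 0.5, 6.6]
width: 56.1
grasp_force: 25.0
[-0.0158174   0.22261628  0.12336513]
t 15.9667 tcp [547.8 151.4  95.3] yaw 44.74 F [-0.8  0.5  6.6] w 56.1 g 25.0
shift [0.0005, -0.0011, 0.0003] turn [0.0014, 0.0024, -0.9017]
```

```bash
python3 -m pendant '[{"translation":[0,0,0],"turn":[0,0,0.05],"fingers":1},{"translation":[0,0,0],"turn":[0,0,0.1],"fingers":1},{"translation":[0,0,0],"turn":[0,0,0.15],"fingers":1},{"translation":[0,0,0],"turn":[0,0,0.2],"fingers":1},{"translation":[0,0,0],"turn":[0,0,0.25],"fingers":1},{"translation":[0,0,0],"turn":[0,0,0.3],"fingers":1}]'; python3 -c "from m import *;print(manip.get_obs()['torque']);go(546.7,150.9,95,96.4)"
```

```text
time: 16.47
tcp_pos: [547.8, 151.2, 95.2]
eef_rot: [0.001, 0.518, 0.855, 0.001]
wrist_force: [-0.5, -0.4, 5.1]
width: 56.5
grasp_force: 25.0
[-0.10526378  0.10008659  0.03091754]
t 16.4667 tcp [547.8 151.2  95.2] yaw 27.55 F [-0.5 -0.4  5.1] w 56.5 g 25.0
shift [0.0002, -0.0012, 0.0002] turn [0.0016, 0.0024, -1.2017]
```

```bash
python3 -m pendant '[{"translation":[0,0,0],"turn":[0,0,0.05],"fingers":1},{"translation":[0,0,0],"turn":[0,0,0.1],"fingers":1},{"translation":[0,0,0],"turn":[0,0,0.15],"fingers":1},{"translation":[0,0,0],"turn":[0,0,0.2],"fingers":1},{"translation":[0,0,0],"turn":[0,0,0.25],"fingers":1},{"translation":[0,0,0],"turn":[0,0,0.3],"fingers":1}]'; python3 -c "from m import *;print(manip.get_obs()['torque']);go(546.7,150.9,95,96.4)"
```

```text
time: 16.97
tcp_pos: [546.7, 151.4, 93.5]
eef_rot: [-0.0, 0.64, 0.768, 0.0]
wrist_force: [1.2, 1.1, -2.1]
width: 56.0
grasp_force: 25.0
[ 0.29317592 -0.19493433  0.02093888]
t 16.9667 tcp [546.7 151.4  93.5] yaw 10.34 F [ 1.2  1.1 -2.1] w 56.0 g 25.0
shift [-0.0005, -0.0001, -0.0015] turn [0.0008, -0.0002, -1.502]
```

```bash
python3 -m pendant '[{"translation":[0,0,0.001],"turn":[0,0,0],"fingers":1},{"translation":[0,0,0.002],"turn":[0,0,0],"fingers":1},{"translation":[0,0,0.004],"turn":[0,0,0],"fingers":1},{"translation":[0,0,0.005],"turn":[0,0,0],"fingers":1},{"translation":[0,0,0.006],"turn":[0,0,0],"fingers":1},{"translation":[0,0,0.0075],"turn":[0,0,0],"fingers":1},{"translation":[0,0,0.0085],"turn":[0,0,0],"fingers":1},{"translation":[0,0,0.0095],"turn":[0,0,0],"fingers":1},{"translation":[0,0,0.0095],"turn":[0,0,0],"fingers":1},{"translation":[0,0,0.0095],"turn":[0,0,0],"fingers":1}]' 45; python3 -c "from m import *;print(manip.get_obs()['torque']);go(546.7,150.9,84.7,10.34)"
```

```text
time: 17.8
tcp_pos: [547.0, 151.3, 85.2]
eef_rot: [0.0, 0.639, 0.769, 0.0]
wrist_force: [-3.1, 2.6, 7.0]
width: 55.2
grasp_force: 45.0
[ 0.35537889  0.60906751 -0.00857666]
t 17.8 tcp [547.  151.3  85.2] yaw 10.5 F [-3.1  2.6  7. ] w 55.2 g 45.0
shift [-0.0004, -0.0004, 0.0005] turn [0.0007, -0.0002, 0.0028]
```

```bash
python3 -m pendant '[{"translation":[0,0,0.0005],"turn":[0,0,0],"fingers":1},{"translation":[0,0,0.001],"turn":[0,0,0],"fingers":1},{"translation":[0,0,0.0015],"turn":[0,0,0],"fingers":1},{"translation":[0,0,0.002],"turn":[0,0,0],"fingers":1},{"translation":[0,0,0.002],"turn":[0,0,0],"fingers":1},{"translation":[0,0,0.002],"turn":[0,0,0],"fingers":1}]'; python3 - <<'E'
from m import *
go(546.7,150.9,84.7,10.34)
for n in("scene","side","wrist"):
    f=manip.grab_frame(n);P=cloud(f);c=f["pixels"]
    m=(np.abs(P[:,:,0]-547)<26)&(np.abs(P[:,:,1]-151)<26)&(np.abs(P[:,:,2]-90)<8)&(c.max(2)<110);print(n,m.sum(),np.percentile(P[m][:,2],[10,50,90]) if m.sum() else "")
    if n=="scene":
        cv2.imwrite("pics/end.png",cv2.resize(c[120:270,170:470,::-1],None,fx=2.6,fy=2.6))
    a=np.radians(6.4);u=(P[...,:2]-[554.9,91.5])@np.array([[np.cos(a),-np.sin(a)],[np.sin(a),np.cos(a)]])
    s=(np.abs(u[...,0])<29)&(np.abs(u[...,1]+58)<19)&(np.abs(u[...,1]+58)>11)&(c.max(2)<90)&(np.abs(P[...,2]-40)<10);d=(np.abs(u[...,0])<50)&(np.abs(u[...,1]+100)<10)&(np.abs(P[...,2]-40)<6)
    print(" pack shoulder",np.median(P[s][:,2]) if s.sum() else "",s.sum()," deck",np.median(P[d][:,2]) if d.sum() else "")
E
```

```text
time: 18.3
tcp_pos: [547.1, 151.4, 85.1]
eef_rot: [0.0, 0.639, 0.769, 0.0]
wrist_force: [-9.5, 1.4, 21.1]
width: 56.0
grasp_force: 45.0
t 18.3 tcp [547.1 151.4  85.1] yaw 10.51 F [-9.5  1.4 21.1] w 56.0 g 45.0
shift [-0.0004, -0.0005, 0.0004] turn [0.0006, -0.0002, 0.003]
scene 167 [86.84006966 90.67529113 91.87605571]
 pack shoulder 40.73254246372712 49  deck 40.85227292620418
side 196 [86.53190651 89.07758412 91.15798132]
 pack shoulder 39.736702347945666 52  deck 39.59388017916546
wrist 6229 [88.25078296 89.1193547  89.85855785]
 pack shoulder  0  deck
```

View pics/end.png

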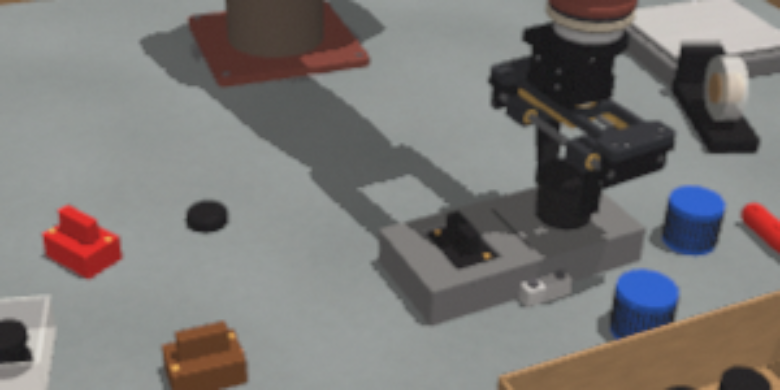

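The picture shows the collar's rim on the deck at (567,215) and the pack flush at (462,240). The collar's top is 50 mm above the deck and it holds firm at 21 N.

```bash
python3 -c "from rig import manip;print(manip.close_job())"
```

```text
the job is handed in; nothing more can be done
None
```

The job is handed in at about 18 s of the 58 s allowed: the pack is flush in the recess, the collar is keyed and still held pushed home at about 21 N, and I saw no bystander disturbed; the pack tilted on my first try at the recess, so I lifted it, levelled it and seated it on the second.

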